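# Put away the viscosity bench after a run

## Robot

A 6-joint arm with a two-finger parallel gripper is mounted at the origin on the work surface. World frame = base frame: x ahead of the robot, y to its left, z up, the work surface at z = 0. Lengths are in mm, angles in rad, forces in N, time in s.
With the tool pointing down it reaches from about 350 to 975 mm from the base axis. Payload 7.1 kg.
Tool frame: the origin (TCP) lies at the very end of the fingers, on their centre line; the grasp point (between the pads) lies 19 mm behind it; x points along the fingers, z is the direction in which the jaws open and shut, and the axes are right-handed (so a half turn about x gives the same grasp; the last joint's range is limited). The gripper opens to 88 mm and grips with 3 to 60 N. Pads are 20 mm wide; open, the fingers measure 115 mm over their backs; the gripper's body (75 mm by 178 mm) begins 61 mm behind the grasp point.
Start: joints at [1.119, 0.423, 1.63, -0, 1.089, -0.019], TCP at [262.101, 567.369, 222.675] pointing down, gripper open.
Joint ranges: [-3, 3], [-0.9, 2.11], [0.09, 2.58], [-1.31, 4.45], [0.11, 2.69], [-2.54, 2.54]. Speed limits (rad/s): [2.39, 2.39, 3.01, 3.14, 3.14, 3.14].

## Interface

Orientations are given as a rotation vector (axis times angle).
In Python, from workcell import * gives the robot as it stands.
- The arm moves only by the shell command python3 -m crank 'ROWS'. ROWS is JSON, a list of rows, each a list of 3 entries, a list of its own where there are three numbers: the shift along the tool's x, y, z in cm, then the turn, a rotation vector about the tool's x, y, z in degrees, then the finger opening in cm, from 0 to 8.78. In form: [[[dx, dy, dz], [rx, ry, rz], claw], ...]. A call has 1 to 5 rows; each row shifts and turns the commanded pose from where the row before left it, along the tool's axes as they then stand; what a row does not reach is not made up. A row lasts 1/8 s, in which the tool goes at most 62.5 mm and 10.7 degrees, less where a joint would pass 70% of its speed; a pose out of reach is approached as far as the arm can. A call with a gripper value outside its range is refused whole. The fingers move at their own pace and stop on an object; the grip force is fixed at half the most. Time passes only in rows, so rows that do not move let the fingers close. It gives the time, the measured TCP pose, the force and the opening at its end, in the units of the state.
- get_obs(): the state, without advancing time (a new reading comes with each control period).
- get_image(name): name is "scene" or "top" or "wrist"; returns a dict with "pixels" (400x640x3 uint8, red, green, blue), "mtx" (3x3 intrinsics, pixels), "view" (4x4, takes a point from world to camera coordinates). Camera axes: x right, y down, z forward; pixel columns grow to the right and rows downward; lengths in mm; the calibration is good to about 2 mm. The wrist camera is an equidistant fisheye: a pixel r from the principal point sees the ray r / f radians off the axis. A picture is of the moment at which its call begins. There is no depth.
- close_job(): hands the job in, once; it reports no verdict.
The state is a dict: "t": time; "qpos": joint angles; "qvel": joint speeds; "joint_torque": joint torques, N m; "ee_pos": TCP position; "orientation": TCP orientation; "ft_force": force on the tool from outside, world axes, zero at the start; "moment": the same for the moment, N m; "width": finger opening in mm.
Only numpy, scipy, OpenCV 4.12 (cv2) and the standard library are available. Lean on these libraries where they do the work, as an engineer would, in place of code of your own. Each camera call takes 0.05 s, during which the arm holds its last target.

## Task

Clear up after the viscosity test: stand the two white-capped amber sample bottles in the blue tray and the two red-knobbed bath plugs in the yellow tray, one in each bay, and lay the stopwatch face up in the undivided black tray. Everything must be upright and flat on its tray's floor; do not knock over or push away the glass beaker.

Things in the scene. Friction and masses are not known exactly. Their poses are not given: they have to be found in the camera images.
- bottle1: loose sealed sample bottle: amber round body 40 mm diameter with a pale paper band, 50 mm high, sloping to a white round cap 32 mm diameter from 56 to 72 mm above the base; stands upright, about 90 g; origin at the centre of its underside, z up. Two identical ones.
- bottle2: loose sealed sample bottle: amber round body 40 mm diameter with a pale paper band, 50 mm high, sloping to a white round cap 32 mm diameter from 56 to 72 mm above the base; stands upright, about 90 g; origin at the centre of its underside, z up. Two identical ones.
- plug1: loose plug for a bath port, standing on its steel stub (28 mm diameter, 8 mm high), above it a black flange (38 mm diameter, 8 to 14 mm), a thin steel neck, and on top a red round knob 27 mm diameter with straight sides from 29 to 44 mm, top at 50 mm; about 60 g; origin at the centre of its underside, z up. Two identical ones.
- plug2: loose plug for a bath port, standing on its steel stub (28 mm diameter, 8 mm high), above it a black flange (38 mm diameter, 8 to 14 mm), a thin steel neck, and on top a red round knob 27 mm diameter with straight sides from 29 to 44 mm, top at 50 mm; about 60 g; origin at the centre of its underside, z up. Two identical ones.
- stopwatch: loose stopwatch lying face up: black round case 48 mm diameter, 20 mm thick, orange face with a grey-green display, and a steel push piece 10 mm wide that sticks out 6 mm from the rim on its +x side (30 mm from the origin, 5 to 15 mm above the base); grip it across its y. About 60 g. Origin at the centre of its underside, z up out of the face.
- beaker: loose clear glass beaker, 64 mm diameter, 75 mm high, standing among the things; not to be moved. Origin at the centre of its underside. (A green tape roll 56 mm diameter, 18 mm high, and a brass weight 30 mm diameter, 45 mm high, stand loose there too and are not needed. The centres of these eight loose things are at least 70 mm apart.)
- blue_tray: blue tray for the bottles. Fixed, 94 mm along its x, 150 mm along its y, 16 mm high in all; floor 5 mm thick, outer walls 5 mm; inside 84 x 140 mm. Origin at the centre of its underside, z up, long side along its y, placed at various yaws. A wall 4 mm thick and 16 mm high across the middle (at y = 0, along x) parts it into two bays, each 84 mm along x and 68 mm along y, centred at y = +36 and -36 mm.
- yellow_tray: yellow tray for the plugs. Fixed, 94 mm along its x, 150 mm along its y, 16 mm high in all; floor 5 mm thick, outer walls 5 mm; inside 84 x 140 mm. Origin at the centre of its underside, z up, long side along its y, placed at various yaws. A wall 4 mm thick and 16 mm high across the middle (at y = 0, along x) parts it into two bays, each 84 mm along x and 68 mm along y, centred at y = +36 and -36 mm.
- black_tray: black tray for the stopwatch, with a grey liner, not divided. Fixed, 94 mm along its x, 150 mm along its y, 16 mm high in all; floor 5 mm thick, outer walls 5 mm; inside 84 x 140 mm. Origin at the centre of its underside, z up, long side along its y, placed at various yaws.

How it is judged (in metres and radians):
At the end, for the whole second after the job is handed in: A bottle in each blue bay, a plug in each yellow bay (tray frame: within 27 mm of the middle in x, 18 to 55 mm off it in y), the stopwatch in the black tray (within 23 mm in x, 50 mm in y); undersides less than 9 mm above the tray's, upright within 0.12 rad (watch face up), at rest (((x of bottle1 in the frame of blue_tray between -0.027 and 0.027 m and y of bottle1 in the frame of blue_tray between 0.018 and 0.055 m and x of bottle2 in the frame of blue_tray between -0.027 and 0.027 m and y of bottle2 in the frame of blue_tray between -0.055 and -0.018 m) or (x of bottle2 in the frame of blue_tray between -0.027 and 0.027 m and y of bottle2 in the frame of blue_tray between 0.018 and 0.055 m and x of bottle1 in the frame of blue_tray between -0.027 and 0.027 m and y of bottle1 in the frame of blue_tray between -0.055 and -0.018 m)) and ((x of plug1 in the frame of yellow_tray between -0.027 and 0.027 m and y of plug1 in the frame of yellow_tray between 0.018 and 0.055 m and x of plug2 in the frame of yellow_tray between -0.027 and 0.027 m and y of plug2 in the frame of yellow_tray between -0.055 and -0.018 m) or (x of plug2 in the frame of yellow_tray between -0.027 and 0.027 m and y of plug2 in the frame of yellow_tray between 0.018 and 0.055 m and x of plug1 in the frame of yellow_tray between -0.027 and 0.027 m and y of plug1 in the frame of yellow_tray between -0.055 and -0.018 m)) and x of stopwatch in the frame of black_tray between -0.023 and 0.023 m and y of stopwatch in the frame of black_tray between -0.05 and 0.05 m and z of each of bottle1, bottle2 in the frame of blue_tray below 0.009 m and angle between each of bottle1, bottle2, plug1, plug2, stopwatch's own z axis and vertical below 0.12 rad and linear speed of each of bottle1, bottle2, plug1, plug2, stopwatch below 0.02 m/s and angular speed of each of bottle1, bottle2, plug1, plug2, stopwatch below 0.2 rad/s and z of each of plug1, plug2 in the frame of yellow_tray below 0.009 m and z of stopwatch in the frame of black_tray below 0.009 m); the robot touches nothing.
It fails at once if the glass beaker was pushed more than 30 mm from its place or tipped by more than 0.35 rad (distance of beaker from where it was at the start of the episode above 0.03 m or angle between beaker's own z axis and vertical above 0.35 rad).
It also fails if it takes over 131 s, if anything falls off the work surface, if the arm or the gripper's body presses on something with over 40 N, if the wrist force passes 120 N, or if a joint passes its speed limit or range.

## Working session

There is one attempt and no reset: what is moved stays moved. The work goes in short steps, Python scripts to look and compute and a shell command to move; the robot and the scene stay as the last step left them, time stands still between calls to the robot, and variables do not carry over. Pictures are saved under pics/ and viewed, and the job is handed in when it is done.

```bash
ls; mkdir -p pics; python3 - <<'E'
from workcell import *
import cv2
o=get_obs();print(o)
for n in("scene","top","wrist"):
    d=get_image(n);cv2.imwrite(f"pics/{n}0.png",d["pixels"][:,:,::-1]);print(n,d["mtx"].tolist(),d["view"].round(4).tolist())
E
```

```text
pics
{'t': 0.0, 'qpos': array([ 1.11900432e+00,  4.23823417e-01,  1.63069976e+00, -2.70864157e-05,
        1.08861404e+00, -1.90092716e-02]), 'qvel': array([ 0.00110543,  0.00159757,  0.00056657,  0.00160203, -0.00211976,
       -0.0022617 ]), 'joint_torque': array([-1.28301454e-03, -5.44629908e+01, -2.73660386e+01,  6.42757863e-02,
        2.26599042e-02, -1.32224495e-04]), 'ee_pos': array([261.86458655, 566.87013969, 221.90875236]), 'orientation': array([-0.88563848,  1.38473344,  0.8842789 ]), 'ft_force': array([ 0.21720545,  0.2565813 , -0.46663308]), 'moment': array([-0.04036499, -0.0673721 , -0.02219208]), 'width': 87.47872014652354}
scene [[420.5264509688036, 0.0, 315.66653887360667], [0.0, 420.5264509688036, 204.59079852881297], [0.0, 0.0, 1.0]] [[0.2879, 0.9575, 0.0169, -178.1146], [0.6936, -0.1964, -0.6931, -334.72], [-0.6604, 0.2113, -0.7206, 1274.9202], [0.0, 0.0, 0.0, 1.0]]
top [[373.68293524392067, 0.0, 316.3468484865552], [0.0, 373.68293524392067, 195.97687137450507], [0.0, 0.0, 1.0]] [[-0.0277, -0.9995, 0.0161, 17.106], [-0.9957, 0.0261, -0.0884, 561.8795], [0.0879, -0.0185, -0.996, 752.2226], [0.0, 0.0, 0.0, 1.0]]
wrist [[309.70691628693146, 0.0, 317.97752019716734], [0.0, 309.70691628693146, 202.33887614930518], [0.0, 0.0, 1.0]] [[0.4183, 0.9083, -0.0002, -624.6128], [0.8815, -0.4059, 0.2412, -28.3085], [0.219, -0.101, -0.9705, 388.0824], [0.0, 0.0, 0.0, 1.0]]
```

View pics/top0.png

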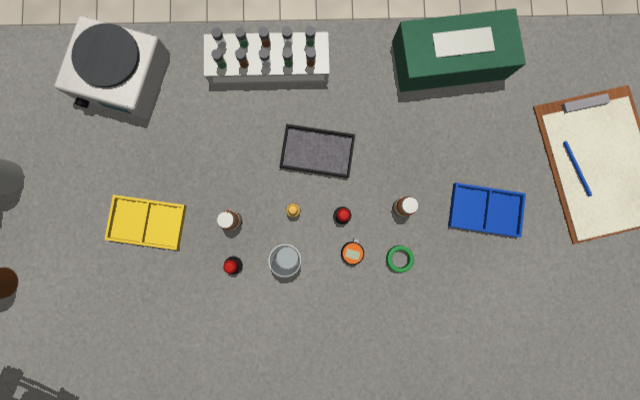

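View pics/scene0.png

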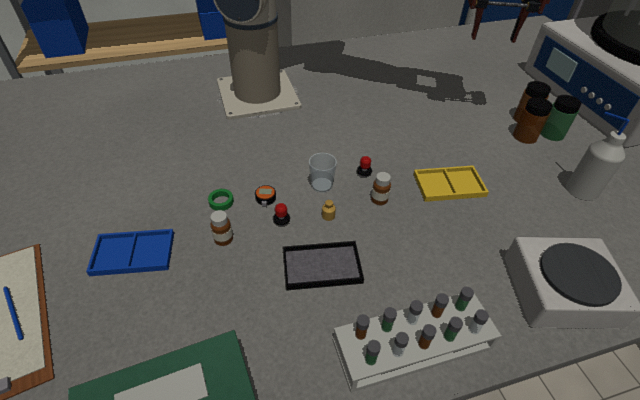

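View pics/wrist0.png

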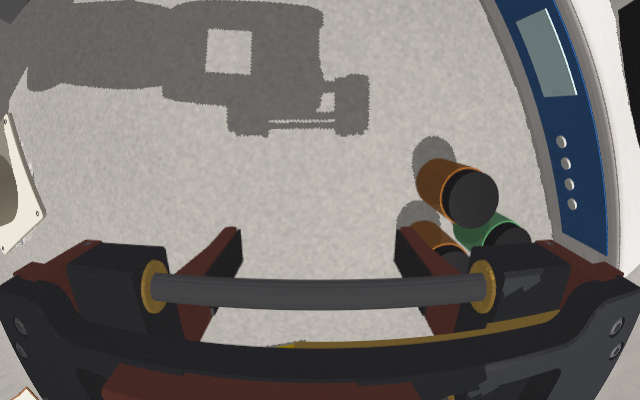

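The top view shows the bottle caps at (228,220) and (408,206), the red knobs at (344,215) and (232,266), and the watch at (353,253). The beaker is at (285,261). The trays are yellow (145,222), blue (487,210) and black (318,151). Next I'll measure them.

```bash
cat > h.py <<'E'
from workcell import *
import cv2, numpy as np
from scipy.spatial.transform import Rotation as R
def cast(d,uv,z):
    K=d["mtx"];V=d["view"];Rm=V[:3,:3];c=-Rm.T@V[:3,3]
    r=Rm.T@np.linalg.solve(K,[uv[0],uv[1],1.]);return (c+r*(z-c[2])/r[2])
def proj(d,p):
    q=d["view"][:3,:3]@np.array(p,float)+d["view"][:3,3];q=d["mtx"]@q;return q[:2]/q[2]
def blobs(d,lo,hi,amin=25,amax=1e9):
    hsv=cv2.cvtColor(d["pixels"],cv2.COLOR_RGB2HSV)
    m=cv2.inRange(hsv,np.array(lo),np.array(hi))
    if lo[0]==0 and hi[0]<15: m|=cv2.inRange(hsv,np.array([172,lo[1],lo[2]]),np.array([179,hi[1],hi[2]]))
    m=cv2.morphologyEx(m,cv2.MORPH_CLOSE,np.ones((3,3)))
    cs,_=cv2.findContours(m,cv2.RETR_EXTERNAL,cv2.CHAIN_APPROX_NONE);out=[]
    for c in cs:
        a=cv2.contourArea(c)
        if amin<a<amax: out.append((a,cv2.minAreaRect(c),c))
    return sorted(out,key=lambda x:-x[0])
E
python3 - <<'E'
from h import *
for n in("top","scene"):
    d=get_image(n)
    print(n,"cam",(-d["view"][:3,:3].T@d["view"][:3,3]).round())
    for nm,lo,hi,z in(("white",(0,0,190),(179,40,255),72),("red",(0,170,60),(6,255,255),42),("orange",(7,150,120),(20,255,255),20),("yellow",(22,120,120),(32,255,255),16),("blue",(105,150,60),(125,255,255),16),("blk",(0,0,0),(179,80,45),16)):
        for a,r,c in blobs(d,lo,hi,25,20000)[:8]:
            P=cast(d,r[0],z)
            if not(300<P[0]<800 and abs(P[1])<500):continue
            bx=np.array([cast(d,q,z)[:2] for q in cv2.boxPoints(r)])
            print(nm,int(a),np.round(r[0],1),P.round(1)[:2],bx.round(0).tolist())
E
```

```text
top cam [494.  16. 799.]
red 129 [230. 266.] [425.1 178.1] [[419.0, 195.0], [443.0, 183.0], [431.0, 161.0], [408.0, 173.0]]
red 119 [343.  214.5] [521.5 -50.7] [[522.0, -33.0], [539.0, -51.0], [521.0, -68.0], [504.0, -50.0]]
orange 309 [352.5 253. ] [442.3 -69.6] [[463.0, -51.0], [462.0, -90.0], [421.0, -88.0], [422.0, -49.0]]
orange 85 [292.1 210.1] [534.4  53.1] [[544.0, 67.0], [548.0, 45.0], [525.0, 39.0], [520.0, 62.0]]
yellow 3226 [144.  222.1] [518.  360.7] [[484.0, 442.0], [579.0, 430.0], [552.0, 279.0], [458.0, 292.0]]
blue 3090 [486.8 209.7] [ 524.4 -357.3] [[493.0, -270.0], [584.0, -290.0], [556.0, -445.0], [465.0, -424.0]]
blk 79 [ 81.7 102.4] [775.9 495.6] [[773.0, 511.0], [788.0, 506.0], [779.0, 480.0], [764.0, 485.0]]
blk 78 [320.1 131.7] [700.4  -9.9] [[710.0, 60.0], [722.0, 58.0], [691.0, -80.0], [679.0, -78.0]]
blk 55 [313.8 169.7] [618.9   5.7] [[626.0, 78.0], [644.0, 74.0], [612.0, -67.0], [594.0, -62.0]]
blk 51 [236.  264.4] [425.7 171.4] [[441.0, 186.0], [445.0, 165.0], [411.0, 157.0], [406.0, 178.0]]
scene cam [1125. -165.  690.]
red 112 [280.5 209.5] [525.3 -50.2] [[504.0, -57.0], [510.0, -34.0], [546.0, -44.0], [540.0, -65.0]]
red 86 [365.5 162. ] [429.6 179.7] [[406.0, 177.0], [412.0, 198.0], [453.0, 182.0], [447.0, 162.0]]
orange 153 [264.5 191.5] [440.4 -68.2] [[417.0, -83.0], [428.0, -46.0], [463.0, -54.0], [453.0, -90.0]]
orange 86 [328.5 206.5] [524.9  57.3] [[505.0, 51.0], [512.0, 74.0], [544.0, 64.0], [537.0, 41.0]]
yellow 1663 [451.  180.7] [520.3 364.4] [[458.0, 298.0], [489.0, 479.0], [579.0, 428.0], [549.0, 259.0]]
blue 3074 [129.6 251.9] [ 532.  -360.6] [[461.0, -450.0], [491.0, -277.0], [599.0, -277.0], [569.0, -437.0]]
blk 3158 [323.  264.9] [ 6.686e+02 -4.000e-01] [[602.0, -66.0], [630.0, 92.0], [731.0, 60.0], [703.0, -83.0]]
```

```bash
python3 - <<'E'
from h import *
d=get_image("top")
im=cv2.resize(d["pixels"][185:285,200:430],None,fx=3.4,fy=3.4,interpolation=cv2.INTER_CUBIC)
cv2.imwrite("pics/topcrop.png",im[:,:,::-1])
E
```

```text
(no output)
```

View pics/topcrop.png

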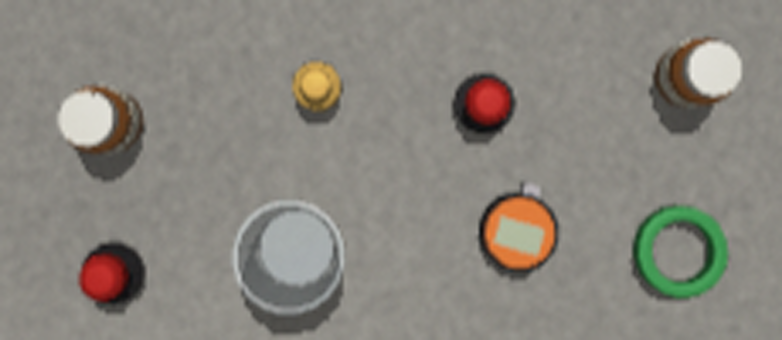

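The crop shows the watch's push piece pointing away from the robot with a slight lean to -y. The knobs and caps are clear of the beaker. Next I'll locate the caps, the push piece, the beaker and the tray poses.

```bash
python3 - <<'E'
from h import *
D={n:get_image(n) for n in("top","scene")}
for n,d in D.items():
    for nm,lo,hi,z in(("white",(0,0,185),(179,50,255),72),("green",(60,120,60),(85,255,255),14)):
        for a,r,c in blobs(d,lo,hi,25,900)[:12]:
            P=cast(d,r[0],z)
            if not(350<P[0]<620 and abs(P[1])<250):continue
            print(n,nm,int(a),np.round(r[0],1),np.round(r[1],1),P.round(1)[:2])
    # tray: hull of colour, quad corners
    for nm,lo,hi in(("yellow",(20,100,80),(34,255,255)),("blue",(105,130,50),(125,255,255))):
        a,r,c=blobs(d,lo,hi,800,6000)[0]
        q=cv2.approxPolyDP(cv2.convexHull(c),6,True)[:,0]
        print(n,nm,[np.round(cast(d,x,16)[:2]).tolist() for x in q])
d=D["top"]
for k,(u,v),z in(("push",(200+531/3.4,185+188/3.4),15),("wc",(200+519/3.4,185+232/3.4),20),("beakertop",(200+289/3.4,185+257/3.4),75),("capL",(200+86/3.4,185+119/3.4),72),("capR",(200+714/3.4,185+69/3.4),72)):
    print(k,cast(d,(u,v),z).round(1))
# black tray corners in top
g=cv2.cvtColor(d["pixels"],cv2.COLOR_RGB2GRAY)
im=cv2.resize(d["pixels"][115:190,265:370],None,fx=7,fy=7,interpolation=cv2.INTER_CUBIC);cv2.imwrite("pics/blk.png",im[:,:,::-1])
im=cv2.resize(D["scene"]["pixels"][150:300,190:420],None,fx=3.4,fy=3.4,interpolation=cv2.INTER_CUBIC);cv2.imwrite("pics/sc.png",im[:,:,::-1])
E
```

```text
top white 170 [224.5 219. ] [14. 15.] [517.9 181.7]
top white 170 [410.  204.5] [15. 14.] [ 536.4 -179.9]
top white 57 [352. 254.] [11.4  6.3] [443.9 -62.8]
top green 517 [400.  258.5] [25. 26.] [ 427.7 -169. ]
top yellow [[549.0, 276.0], [461.0, 292.0], [487.0, 442.0], [578.0, 426.0]]
top blue [[581.0, -289.0], [555.0, -441.0], [467.0, -424.0], [494.0, -273.0]]
scene green 361 [220. 199.] [20. 24.] [ 430.9 -168.3]
scene yellow [[575.0, 430.0], [564.0, 274.0], [461.0, 296.0], [483.0, 443.0]]
scene blue [[494.0, -276.0], [595.0, -292.0], [565.0, -436.0], [466.0, -423.0]]
push [468.  -78.8  15. ]
wc [441.8 -69.9  20. ]
beakertop [435.3  66.3  75. ]
capL [516.  180.1  72. ]
capR [ 534.9 -179.8   72. ]
```

View pics/blk.png

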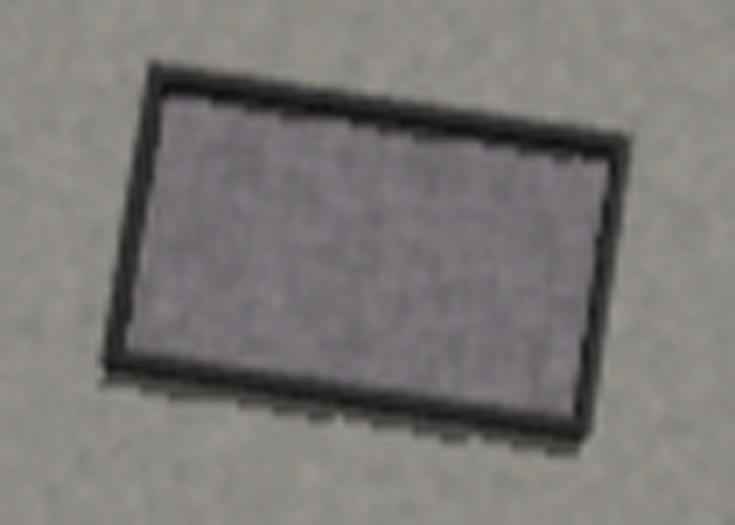

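View pics/sc.png

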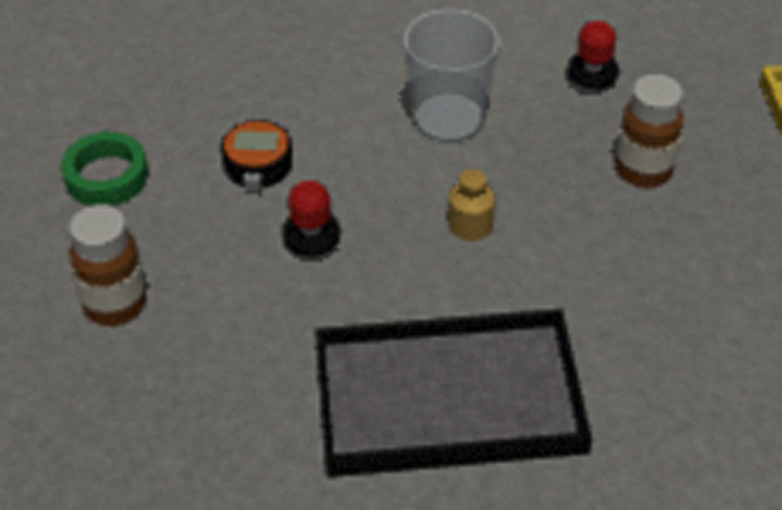

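```bash
cat > w.py <<'E'
from h import *
import sys
def st():
    o=get_obs();M=R.from_rotvec(o["orientation"]).as_matrix()
    print("t %.2f tcp %s w %.1f F %s tilt %.1fdeg jawyaw %.2f q6 %.2f"%(o["t"],o["ee_pos"].round(1),o["width"],o["ft_force"].round(1),np.degrees(np.arccos(-M[2,0])),np.degrees(np.arctan2(M[1,2],M[0,2])),o["qpos"][5]))
    return o,M
def go(p):
    o,M=st();print("to go, tool cm:",(M.T@(np.array(p,float)-o["ee_pos"])/10).round(2))
if __name__=="__main__":
    if len(sys.argv)>1: go([float(a) for a in sys.argv[1:4]])
    else: st()
E
python3 - <<'E'
from w import *
o,M=st();print(M.round(3))
A=np.eye(3);A[:,0]=[0,0,-1];
for s in(1,-1):
    A[:,2]=[0,s,0];A[:,1]=np.cross(A[:,2],A[:,0]);print(s,np.degrees(R.from_matrix(M.T@A).as_rotvec()).round(2))
d=get_image("top")
c=[cast(d,(265+u/7,115+v/7),16)[:2] for u,v in((150,65),(628,138),(585,435),(108,370))]
print(np.round(c),np.mean(c,0))
E
```

```text
t 0.40 tcp [262.1 567.3 222.6] w 87.8 F [0.2 0.5 0.3] tilt 0.0deg jawyaw 65.20 q6 -0.02
[[-0.    -0.908  0.419]
 [-0.     0.419  0.908]
 [-1.     0.    -0.   ]]
1 [-2.48e+01 -1.00e-02 -0.00e+00]
-1 [ 1.552e+02 -0.000e+00  2.000e-02]
[[718.  61.]
 [692. -84.]
 [601. -67.]
 [625.  76.]] [659.01886282  -3.45138825]
```

```bash
python3 -m crank '[[[0,0,0],[-8.3,0,0],6],[[0,0,0],[-8.3,0,0],6],[[0,0,0],[-8.2,0,0],6]]'; python3 w.py 426 179 120
```

```text
t: 0.82
ee_pos: [262.1, 567.3, 222.7]
orientation: [-1.213, 1.207, 1.213]
ft_force: [0.5, -0.2, 0.3]
width: 61.8
t 0.82 tcp [262.1 567.3 222.7] w 61.8 F [ 0.5 -0.2  0.3] tilt 0.0deg jawyaw 90.28 q6 -0.46
to go, tool cm: [ 10.27 -16.2  -38.91]
```

```bash
python3 -m crank '[[[0,-2,-5],[0,0,0],6],[[0,-2,-5],[0,0,0],6],[[0,-2,-5],[0,0,0],6],[[0,-2,-5],[0,0,0],6],[[0,-2,-5],[0,0,0],6]]'; python3 -m crank '[[[2,-2,-5],[0,0,0],6],[[2,-2,-5],[0,0,0],6],[[2,-2.2,-3.9],[0,0,0],6],[[2,0,0],[0,0,0],6],[[0,0,0],[0,0,0],6]]'; python3 w.py 426 179 120
```

```text
t: 1.45
ee_pos: [362.6, 315.9, 222.9]
orientation: [-1.209, 1.208, 1.209]
ft_force: [0.3, -0.2, 0.1]
width: 60.3
t: 2.08
ee_pos: [423.4, 177.5, 141.8]
orientation: [-1.208, 1.212, 1.21]
ft_force: [-0.9, -0.9, -0.6]
width: 60.0
t 2.08 tcp [423.4 177.5 141.8] w 60.0 F [-0.9 -0.9 -0.6] tilt 0.2deg jawyaw 89.93 q6 -1.20
to go, tool cm: [ 2.17 -0.26  0.15]
```

```bash
python3 - <<'E'
from h import *
d=get_image("wrist");cv2.imwrite("pics/w1.png",d["pixels"][:,:,::-1])
d=get_image("top");cv2.imwrite("pics/t1.png",d["pixels"][:,:,::-1])
E
```

```text
(no output)
```

View pics/w1.png

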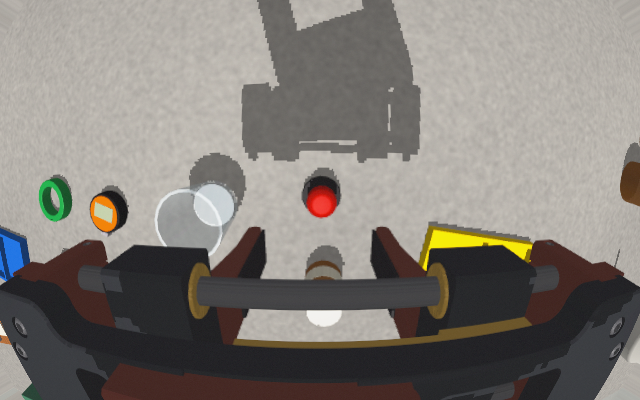

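View pics/t1.png

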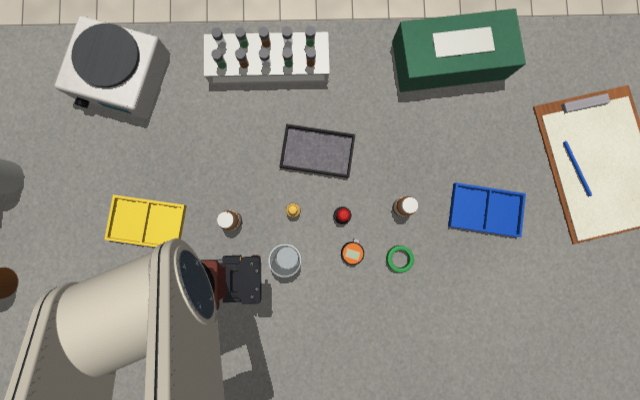

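The wrist view shows the knob at (321,203), laterally centred between the fingers. I'll cast that ray with the fisheye model as a cross-check.

```bash
cat >> h.py <<'E'
def wcast(d,uv,z):
    K=d["mtx"];V=d["view"];Rm=V[:3,:3];c=-Rm.T@V[:3,3]
    a=np.array([uv[0]-K[0,2],uv[1]-K[1,2]]);r=np.hypot(*a);th=r/K[0,0]
    ray=Rm.T@np.array([*(a/max(r,1e-9)*np.sin(th)),np.cos(th)]);return c+ray*(z-c[2])/ray[2]
E
python3 - <<'E'
from h import *
d=get_image("wrist")
print((-d["view"][:3,:3].T@d["view"][:3,3]).round())
for a,r,c in blobs(d,(0,170,90),(6,255,255),60,3000): print(int(a),np.round(r[0]),r[1],wcast(d,r[0],42).round(1))
for a,r,c in blobs(d,(7,170,120),(18,255,255),60,3000): print("watch",int(a),np.round(r[0]),wcast(d,r[0],20).round(1))
for a,r,c in blobs(d,(60,120,60),(85,255,255),60,3000): print("tape",int(a),np.round(r[0]),wcast(d,r[0],16).round(1))
E
```

```text
[357. 179. 304.]
691 [320. 200.] (29.0, 31.0) [420.3 180.9  42. ]
watch 702 [103. 212.] [439.8 -66.6  20. ]
tape 1041 [ 54. 198.] [ 424.  -157.3   16. ]
```

```bash
python3 -m crank '[[[4,0,0],[0,0,0],6],[[4,0,0],[0,0,0],6],[[2,0,0],[0,0,0],6],[[0,0,0],[0,0,0],6]]'; python3 w.py 425 179.5 19
```

```text
t: 2.72
ee_pos: [423.6, 178.8, 42.3]
orientation: [-1.21, 1.21, 1.211]
ft_force: [0.2, 1.2, 0.7]
width: 60.0
t 2.73 tcp [423.6 178.8  42.3] w 60.0 F [0.2 1.2 0.7] tilt 0.1deg jawyaw 90.08 q6 -1.20
to go, tool cm: [ 2.33 -0.15  0.07]
```

```bash
python3 -m crank '[[[2.3,0,0.1],[0,0,0],6],[[0,0,0],[0,0,0],6],[[0,0,0],[0,0,0],2],[[0,0,0],[0,0,0],2],[[0,0,0],[0,0,0],2]]';python3 -m crank '[[[0,0,0],[0,0,0],2],[[0,0,0],[0,0,0],2],[[0,0,0],[0,0,0],2]]'; python3 w.py
```

```text
t: 3.35
ee_pos: [424.5, 179.5, 20.3]
orientation: [-1.209, 1.208, 1.209]
ft_force: [0.4, -0.0, -0.1]
width: 33.6
t: 3.72
ee_pos: [424.4, 179.5, 20.0]
orientation: [-1.209, 1.209, 1.209]
ft_force: [0.4, 0.5, 6.0]
width: 25.9
t 3.73 tcp [424.4 179.5  20. ] w 25.9 F [0.4 0.5 6. ] tilt 0.0deg jawyaw 90.00 q6 -1.20
```

```bash
python3 -m crank '[[[-3,0,0],[0,0,0],2],[[-4,0,0],[0,0,0],2],[[-2,-1,2.5],[0,0,0],2],[[0,-2.5,4],[0,0,0],2],[[0,-2.5,5],[0,0,0],2]]';python3 -m crank '[[[0,-2,5],[0,0,0],2],[[0,-1.1,5],[0,0,0],2],[[0,-1,0],[0,0,0],2],[[0,0,0],[0,0,0],2]]'; python3 w.py 525 394 24.5; python3 - <<'E'
from h import *
d=get_image("wrist");cv2.imwrite("pics/w2.png",d["pixels"][:,:,::-1])
d=get_image("scene");cv2.imwrite("pics/s2.png",d["pixels"][:,:,::-1])
E
```

```text
t: 4.35
ee_pos: [484.7, 295.1, 110.0]
orientation: [-1.209, 1.21, 1.208]
ft_force: [0.5, 0.4, -0.6]
width: 26.2
t: 4.85
ee_pos: [524.9, 393.5, 108.9]
orientation: [-1.21, 1.211, 1.21]
ft_force: [-0.3, -0.4, -0.7]
width: 25.5
t 4.85 tcp [524.9 393.5 108.9] w 25.5 F [-0.3 -0.4 -0.7] tilt 0.1deg jawyaw 90.00 q6 -0.95
to go, tool cm: [ 8.44 -0.02  0.05]
```

View pics/w2.png

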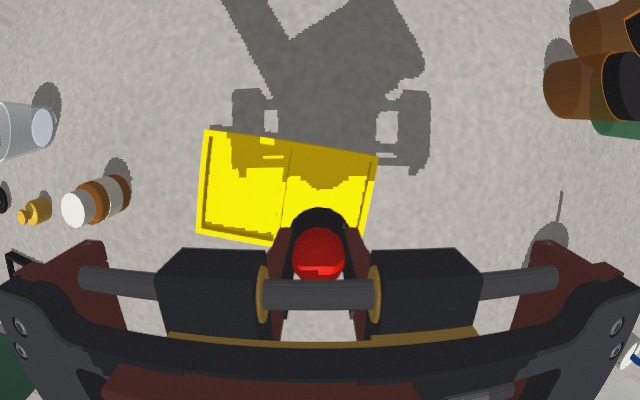

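View pics/s2.png

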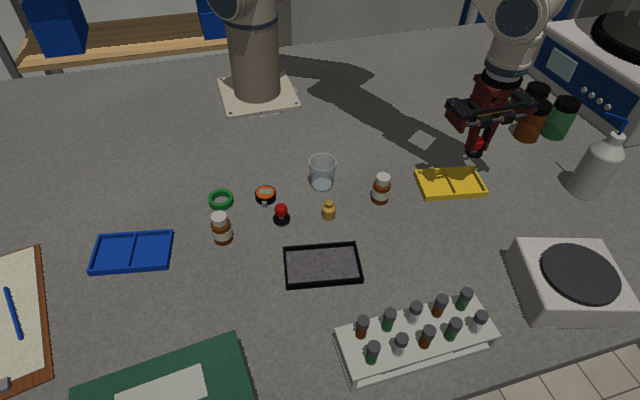

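The wrist view shows the knob held upright above the right-hand yellow bay, with the tray at (200–375,130–240). I'll lower it.

```bash
python3 -m crank '[[[4,0,0],[0,0,0],2],[[3,0,0],[0,0,0],2],[[0.8,0,0],[0,0,0],2],[[0,0,0],[0,0,0],2]]'; python3 w.py 525 394 25.2
```

```text
t: 5.45
ee_pos: [525.0, 393.7, 31.8]
orientation: [-1.209, 1.21, 1.209]
ft_force: [-0.5, -0.2, -0.0]
width: 26.0
t 5.45 tcp [525.  393.7  31.8] w 26.0 F [-0.5 -0.2 -0. ] tilt 0.0deg jawyaw 89.96 q6 -0.94
to go, tool cm: [0.66 0.   0.03]
```

```bash
python3 -m crank '[[[0.4,0,0],[0,0,0],2],[[0.2,0,0],[0,0,0],2],[[0,0,0],[0,0,0],2]]'; python3 w.py 525 394 25.2
```

```text
t: 5.82
ee_pos: [525.2, 394.5, 26.1]
orientation: [-1.209, 1.209, 1.209]
ft_force: [-0.5, 0.3, -0.8]
width: 25.8
t 5.83 tcp [525.2 394.5  26.1] w 25.8 F [-0.5  0.3 -0.8] tilt 0.0deg jawyaw 90.01 q6 -0.94
to go, tool cm: [ 0.09  0.02 -0.05]
```

```bash
python3 -m crank '[[[0.1,0,0],[0,0,0],2],[[0,0,0],[0,0,0],3],[[0,0,0],[0,0,0],4],[[0,0,0],[0,0,0],5],[[0,0,0],[0,0,0],5]]'; python3 -m crank '[[[-2,0,0],[0,0,0],5],[[-4,0,0],[0,0,0],5],[[-4,0,-3],[0,0,0],6],[[-2,0,-6],[0,0,0],6],[[0,0,-6],[0,0,0],6]]'; python3 -m crank '[[[0,0,-6],[0,0,0],6],[[0,0,-6],[0,0,0],6],[[0,0,-6],[0,0,0],6],[[0,0,-6],[0,0,0],6],[[0,0,-5.4],[0,0,0],6]]'; python3 -m crank '[[[2,0,0],[0,0,0],6],[[2,0,0],[0,0,0],6],[[0,0,0],[0,0,0],6]]';python3 w.py 523 -50.5 20
python3 - <<'E'
from h import *
d=get_image("wrist");cv2.imwrite("pics/w3.png",d["pixels"][:,:,::-1])
for a,r,c in blobs(d,(0,170,90),(6,255,255),60,6000): print(int(a),np.round(r[0]),r[1],wcast(d,r[0],42).round(1))
d=get_image("top");cv2.imwrite("pics/t3.png",d["pixels"][:,:,::-1])
for a,r,c in blobs(d,(0,170,60),(6,255,255),20,6000): print(int(a),np.round(r[0]),r[1],cast(d,r[0],42).round(1))
E
```

```text
t: 6.45
ee_pos: [525.1, 394.4, 24.6]
orientation: [-1.209, 1.209, 1.209]
ft_force: [-0.9, -0.3, 0.0]
width: 49.7
t: 7.08
ee_pos: [526.5, 244.6, 148.0]
orientation: [-1.211, 1.203, 1.207]
ft_force: [1.0, -0.7, 0.0]
width: 60.3
t: 7.7
ee_pos: [525.4, -51.1, 146.0]
orientation: [-1.21, 1.208, 1.207]
ft_force: [0.6, 1.0, 0.6]
width: 60.1
t: 8.07
ee_pos: [524.5, -49.1, 104.5]
orientation: [-1.208, 1.21, 1.21]
ft_force: [0.3, 0.3, -0.6]
width: 59.9
t 8.07 tcp [524.5 -49.1 104.5] w 59.9 F [ 0.3  0.3 -0.6] tilt 0.1deg jawyaw 89.98 q6 -1.69
to go, tool cm: [ 8.45  0.14 -0.14]
946 [316. 208.] (36.0, 34.0) [517.7 -49.8  42. ]
143 [122. 219.] (12.521980285644531, 15.205260276794434) [525.3 393.5  42. ]
```

View pics/w3.png

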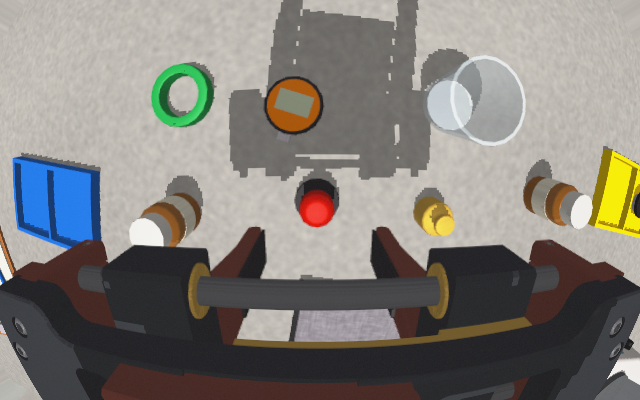

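View pics/t3.png

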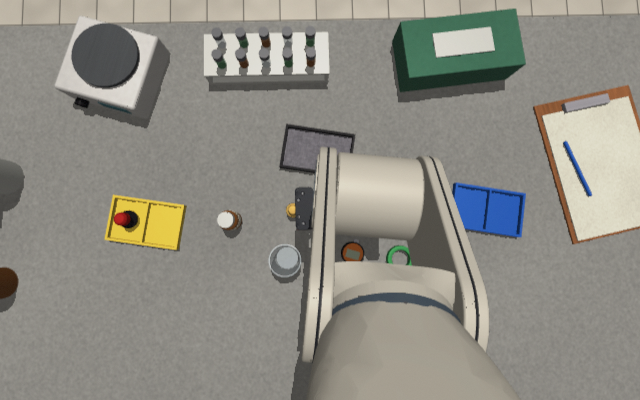

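The first plug stands in the left yellow bay at (122,219). The second knob, at (316,208), is centred between the fingers.

```bash
python3 -m crank '[[[4,0.1,-0.1],[0,0,0],6],[[3,0,0],[0,0,0],6],[[1.4,0,0],[0,0,0],6],[[0,0,0],[0,0,0],6],[[0,0,0],[0,0,0],3]]'; python3 w.py 522 -50 20;python3 -m crank '[[[0,0,0],[0,0,0],2],[[0,0,0],[0,0,0],2],[[0,0,0],[0,0,0],2],[[0,0,0],[0,0,0],2]]'; python3 w.py
```

```text
t: 8.8
ee_pos: [525.1, -49.9, 21.6]
orientation: [-1.21, 1.208, 1.208]
ft_force: [0.3, 0.0, 0.9]
width: 53.2
t 8.80 tcp [525.1 -49.9  21.6] w 53.2 F [0.3 0.  0.9] tilt 0.1deg jawyaw 90.01 q6 -1.69
to go, tool cm: [ 0.16  0.31 -0.01]
t: 9.3
ee_pos: [524.5, -50.0, 20.8]
orientation: [-1.21, 1.209, 1.209]
ft_force: [-0.7, -0.5, 4.4]
width: 25.9
t 9.30 tcp [524.5 -50.   20.8] w 25.9 F [-0.7 -0.5  4.4] tilt 0.0deg jawyaw 90.00 q6 -1.69
```

```bash
python3 -m crank '[[[-3,0,0],[0,0,0],2],[[-5,0,0],[0,0,0],2],[[-4,0,3],[0,0,0],2],[[0,0.3,5],[0,0,0],2],[[0,0.3,6],[0,0,0],2]]';python3 -m crank '[[[0,0.3,6],[0,0,0],2],[[0,0.3,6],[0,0,0],2],[[0,0,6],[0,0,0],2],[[0,0,5.4],[0,0,0],2],[[0,0,0],[0,0,0],2]]'; python3 w.py 512 324 26; python3 -m crank '[[[4,0,0],[0,0,0],2],[[4,0,0],[0,0,0],2],[[1,0,0],[0,0,0],2],[[0,0,0],[0,0,0],2]]'; python3 w.py 512 324 26
```

```text
t: 9.93
ee_pos: [518.4, 90.9, 141.2]
orientation: [-1.208, 1.209, 1.207]
ft_force: [-0.1, -0.7, -0.7]
width: 25.9
t: 10.55
ee_pos: [511.7, 327.4, 140.2]
orientation: [-1.212, 1.206, 1.212]
ft_force: [0.3, -0.3, -0.6]
width: 25.6
t 10.55 tcp [511.7 327.4 140.2] w 25.6 F [ 0.3 -0.3 -0.6] tilt 0.1deg jawyaw 90.25 q6 -1.03
to go, tool cm: [11.42 -0.02 -0.35]
t: 11.05
ee_pos: [512.0, 323.2, 50.3]
orientation: [-1.209, 1.211, 1.209]
ft_force: [-0.1, -0.4, 1.0]
width: 26.1
t 11.05 tcp [512.  323.2  50.3] w 26.1 F [-0.1 -0.4  1. ] tilt 0.1deg jawyaw 89.96 q6 -1.03
to go, tool cm: [ 2.43 -0.    0.08]
```

```bash
python3 -m crank '[[[1.5,0,0],[0,0,0],2],[[0.8,0,0],[0,0,0],2],[[0,0,0],[0,0,0],2],[[0,0,0],[0,0,0],2]]'; python3 w.py 512 324 26
```

```text
t: 11.55
ee_pos: [512.3, 324.2, 27.7]
orientation: [-1.209, 1.209, 1.209]
ft_force: [-0.2, -0.6, -0.3]
width: 25.7
t 11.55 tcp [512.3 324.2  27.7] w 25.7 F [-0.2 -0.6 -0.3] tilt 0.0deg jawyaw 90.01 q6 -1.03
to go, tool cm: [ 0.17  0.03 -0.02]
```

```bash
python3 -m crank '[[[0.2,0,0],[0,0,0],2],[[0,0,0],[0,0,0],2.6],[[0,0,0],[0,0,0],4],[[0,0,0],[0,0,0],5],[[0,0,0],[0,0,0],5]]'; python3 -m crank '[[[-2,0,0],[0,0,0],5],[[-4,0,0],[0,0,0],5],[[-5,0,-4],[0,0,0],6],[[-2,-0.5,-5],[0,0,0],6],[[0,0,-5.3],[0,0,0],6]]';python3 -m crank '[[[0,0,0],[0,0,0],6],[[0,0,0],[0,0,0],6]]'; python3 w.py 517 181 18; python3 - <<'E'
from h import *
d=get_image("wrist");cv2.imwrite("pics/w4.png",d["pixels"][:,:,::-1])
d=get_image("top");cv2.imwrite("pics/t4.png",d["pixels"][:,:,::-1])
for a,r,c in blobs(d,(0,170,60),(6,255,255),20,6000): print(int(a),np.round(r[0]),r[1],cast(d,r[0],47).round(1))
E
```

```text
t: 12.18
ee_pos: [512.0, 324.0, 25.4]
orientation: [-1.209, 1.209, 1.209]
ft_force: [-0.3, 0.2, 0.0]
width: 49.2
t: 12.8
ee_pos: [518.9, 181.5, 157.9]
orientation: [-1.211, 1.203, 1.206]
ft_force: [1.0, -1.1, -1.2]
width: 60.4
t: 13.05
ee_pos: [517.6, 182.3, 155.3]
orientation: [-1.209, 1.208, 1.208]
ft_force: [1.3, 0.4, -0.3]
width: 59.9
t 13.05 tcp [517.6 182.3 155.3] w 59.9 F [ 1.3  0.4 -0.3] tilt 0.1deg jawyaw 89.95 q6 -1.25
to go, tool cm: [13.73  0.08 -0.14]
```

View pics/w4.png

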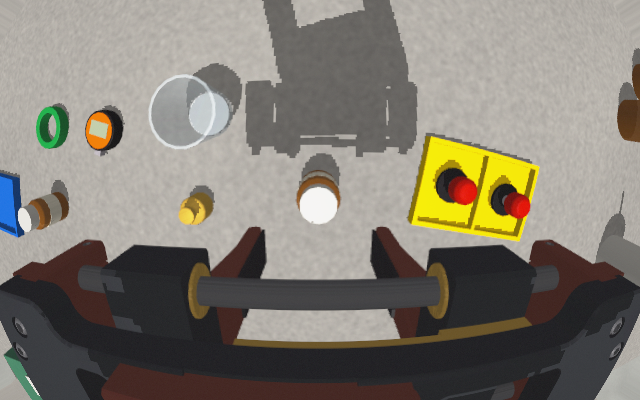

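View pics/t4.png

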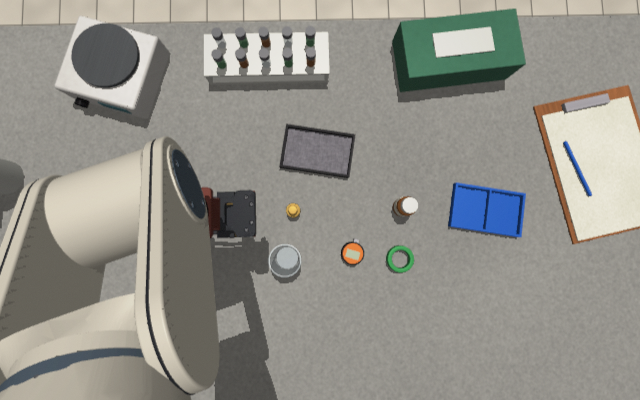

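Both plugs stand upright in separate yellow bays. The bottle cap at (318,206) is centred, so I'll descend to the bottle body.

```bash
python3 -m crank '[[[4,0,-0.1],[0,0,0],6],[[4,0,0],[0,0,0],6],[[4,0,0],[0,0,0],6],[[1.6,0,0],[0,0,0],6],[[0,0,0],[0,0,0],6]]'; python3 w.py 517 181 18;python3 -m crank '[[[0,0,0],[0,0,0],3],[[0,0,0],[0,0,0],3],[[0,0,0],[0,0,0],3],[[0,0,0],[0,0,0],3],[[0,0,0],[0,0,0],3]]'; python3 w.py
```

```text
t: 13.78
ee_pos: [516.5, 181.5, 17.5]
orientation: [-1.21, 1.211, 1.211]
ft_force: [-0.6, -0.0, -0.1]
width: 60.1
t 13.78 tcp [516.5 181.5  17.5] w 60.1 F [-0.6 -0.  -0.1] tilt 0.1deg jawyaw 90.06 q6 -1.26
to go, tool cm: [-0.05 -0.05 -0.05]
t: 14.4
ee_pos: [518.1, 181.4, 19.5]
orientation: [-1.209, 1.207, 1.208]
ft_force: [-2.1, 0.3, 7.1]
width: 39.4
t 14.40 tcp [518.1 181.4  19.5] w 39.4 F [-2.1  0.3  7.1] tilt 0.1deg jawyaw 89.99 q6 -1.26
```

```bash
python3 -m crank '[[[-3,0,0],[0,0,0],3],[[-5,0,0],[0,0,0],3],[[-4,0,-3],[0,0,0],3],[[0,0,-5],[0,0,0],3],[[0,0,-6],[0,0,0],3]]';python3 -m crank '[[[0,0,-6],[0,0,0],3],[[0,0,-6],[0,0,0],3],[[0,0,-6],[0,0,0],3],[[0,0,-6],[0,0,0],3],[[0,0,-6],[0,0,0],3]]';python3 -m crank '[[[0,0,-6],[0,0,0],3],[[0,0,-5],[0,0,0],3],[[0,0,-2.3],[0,0,0],3],[[0,0,0],[0,0,0],3]]'; python3 w.py 518 -392 25; python3 - <<'E'
from h import *
d=get_image("wrist");cv2.imwrite("pics/w5.png",d["pixels"][:,:,::-1])
E
```

```text
t: 15.02
ee_pos: [517.6, 40.2, 139.5]
orientation: [-1.212, 1.206, 1.209]
ft_force: [0.8, -0.1, -0.1]
width: 39.4
t: 15.65
ee_pos: [516.7, -261.0, 138.7]
orientation: [-1.209, 1.209, 1.209]
ft_force: [0.1, 0.8, -1.1]
width: 39.5
t: 16.15
ee_pos: [516.8, -392.7, 138.1]
orientation: [-1.208, 1.21, 1.208]
ft_force: [-0.7, 0.2, -0.9]
width: 39.5
t 16.15 tcp [ 516.8 -392.7  138.1] w 39.5 F [-0.7  0.2 -0.9] tilt 0.0deg jawyaw 89.89 q6 -2.24
to go, tool cm: [11.31 -0.12  0.07]
```

View pics/w5.png

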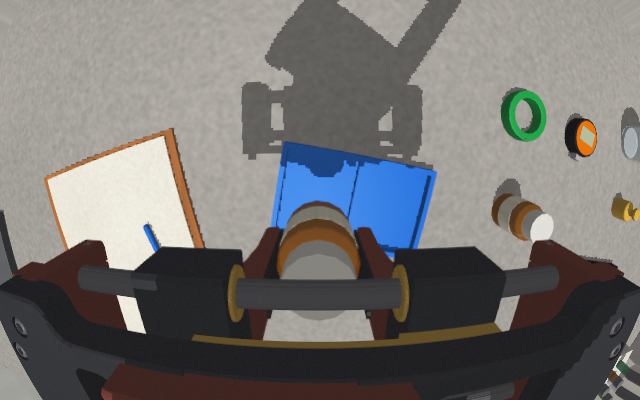

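The bottle is held upright over the left bay of the blue tray, which spans (275–435,145–250).

```bash
python3 -m crank '[[[4,0,0],[0,0,0],3],[[4,0,0],[0,0,0],3],[[2,0,0],[0,0,0],3],[[0.7,0,0],[0,0,0],3],[[0,0,0],[0,0,0],3]]'; python3 w.py 518 -392 25
```

```text
t: 16.82
ee_pos: [517.7, -391.7, 31.8]
orientation: [-1.21, 1.209, 1.209]
ft_force: [-0.1, 0.3, -1.2]
width: 39.5
t 16.82 tcp [ 517.7 -391.7   31.8] w 39.5 F [-0.1  0.3 -1.2] tilt 0.0deg jawyaw 90.04 q6 -2.24
to go, tool cm: [ 0.68 -0.03 -0.03]
```

```bash
python3 -m crank '[[[0.4,0,0],[0,0,0],3],[[0.2,0,0],[0,0,0],3],[[0,0,0],[0,0,0],3]]'; python3 -m crank '[[[0.1,0,0],[0,0,0],3],[[0,0,0],[0,0,0],4],[[0,0,0],[0,0,0],5],[[0,0,0],[0,0,0],6],[[0,0,0],[0,0,0],6]]'; python3 w.py
```

```text
t: 17.2
ee_pos: [517.2, -392.1, 25.6]
orientation: [-1.209, 1.209, 1.209]
ft_force: [-0.2, 0.4, -0.3]
width: 39.2
t: 17.82
ee_pos: [517.1, -391.9, 24.2]
orientation: [-1.209, 1.209, 1.209]
ft_force: [0.0, -0.0, -0.5]
width: 59.3
t 17.82 tcp [ 517.1 -391.9   24.2] w 59.3 F [ 0.  -0.  -0.5] tilt 0.0deg jawyaw 90.00 q6 -2.24
```

```bash
python3 -m crank '[[[-3,0,0],[0,0,0],6],[[-5,0,0],[0,0,0],6],[[-5,-0.8,3],[0,0,0],6],[[0,-1,5],[0,0,0],6],[[0,0,6],[0,0,0],6]]';python3 -m crank '[[[0,0,5],[0,0,0],6],[[0,0,2.2],[0,0,0],6],[[0,0,0],[0,0,0],6],[[0,0,0],[0,0,0],6]]'; python3 w.py 535.5 -180 18; python3 - <<'E'
from h import *
d=get_image("wrist");cv2.imwrite("pics/w6.png",d["pixels"][:,:,::-1])
d=get_image("top");cv2.imwrite("pics/t6.png",d["pixels"][:,:,::-1])
E
```

```text
t: 18.45
ee_pos: [536.2, -251.4, 155.4]
orientation: [-1.211, 1.209, 1.206]
ft_force: [-0.0, 0.4, -0.2]
width: 60.1
t: 18.95
ee_pos: [535.6, -181.2, 154.4]
orientation: [-1.21, 1.209, 1.208]
ft_force: [0.1, -0.0, 0.2]
width: 60.2
t 18.95 tcp [ 535.6 -181.2  154.4] w 60.2 F [ 0.1 -0.   0.2] tilt 0.0deg jawyaw 89.98 q6 -1.92
to go, tool cm: [13.63  0.02  0.12]
```

View pics/w6.png

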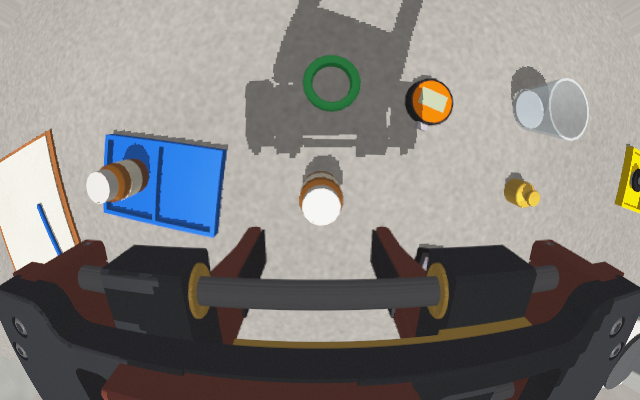

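View pics/t6.png

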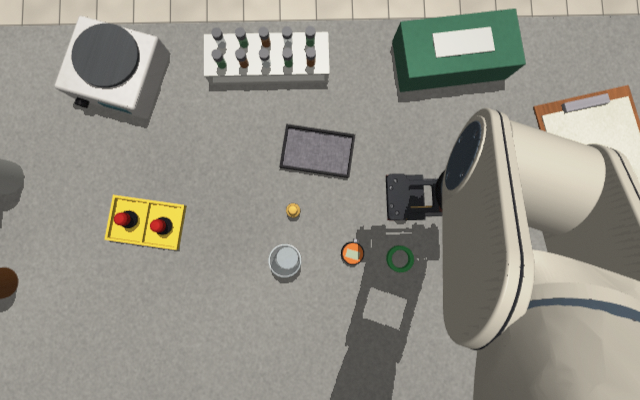

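Bottle 1 stands in the left blue bay and both plugs are in place. Bottle 2's cap at (321,206) is about centred.

```bash
python3 -m crank '[[[4,0,0.2],[0,0,0],6],[[4,0,0],[0,0,0],6],[[4,0,0],[0,0,0],6],[[1.5,0,0],[0,0,0],6],[[0,0,0],[0,0,0],6]]'; python3 w.py;python3 -m crank '[[[0,0,0],[0,0,0],3],[[0,0,0],[0,0,0],3],[[0,0,0],[0,0,0],3],[[0,0,0],[0,0,0],3],[[0,0,0],[0,0,0],3]]'; python3 w.py 530.5 -321 24
```

```text
t: 19.68
ee_pos: [534.7, -178.5, 18.6]
orientation: [-1.208, 1.21, 1.21]
ft_force: [0.0, 0.4, 0.9]
width: 60.1
t 19.68 tcp [ 534.7 -178.5   18.6] w 60.1 F [0.  0.4 0.9] tilt 0.1deg jawyaw 89.95 q6 -1.91
t: 20.3
ee_pos: [536.0, -178.3, 20.5]
orientation: [-1.211, 1.208, 1.207]
ft_force: [-0.8, -0.9, 7.0]
width: 39.6
t 20.30 tcp [ 536.  -178.3   20.5] w 39.6 F [-0.8 -0.9  7. ] tilt 0.1deg jawyaw 90.01 q6 -1.91
to go, tool cm: [ -0.34   0.56 -14.27]
```

```bash
python3 -m crank '[[[-3,0,0],[0,0,0],3],[[-5,0,0],[0,0,0],3],[[-2,0.5,-4],[0,0,0],3],[[0,0,-5],[0,0,0],3],[[0,0,-5.3],[0,0,0],3]]';python3 -m crank '[[[0,0,0],[0,0,0],3],[[3,0,0],[0,0,0],3],[[3,0,0],[0,0,0],3],[[2,0,0],[0,0,0],3],[[0,0,0],[0,0,0],3]]'; python3 w.py 530.5 -321.4 25.5
```

```text
t: 20.92
ee_pos: [530.3, -322.1, 120.3]
orientation: [-1.211, 1.208, 1.209]
ft_force: [-0.2, -0.1, -1.1]
width: 39.5
t: 21.55
ee_pos: [529.2, -319.7, 37.9]
orientation: [-1.207, 1.21, 1.213]
ft_force: [0.3, -0.0, -1.8]
width: 39.1
t 21.55 tcp [ 529.2 -319.7   37.9] w 39.1 F [ 0.3 -0.  -1.8] tilt 0.2deg jawyaw 90.04 q6 -2.13
to go, tool cm: [ 1.23 -0.13 -0.17]
```

```bash
python3 -m crank '[[[0.7,0,-0.1],[0,0,0],3],[[0.4,0,0],[0,0,0],3],[[0,0,0],[0,0,0],3],[[0,0,0],[0,0,0],3]]'; python3 w.py 530.5 -321.4 25.5
```

```text
t: 22.05
ee_pos: [530.3, -322.1, 28.6]
orientation: [-1.21, 1.209, 1.209]
ft_force: [-0.7, 0.5, -0.2]
width: 38.8
t 22.05 tcp [ 530.3 -322.1   28.6] w 38.8 F [-0.7  0.5 -0.2] tilt 0.0deg jawyaw 90.00 q6 -2.14
to go, tool cm: [ 0.31 -0.02  0.07]
```

```bash
python3 -m crank '[[[0.3,0,0],[0,0,0],3],[[0,0,0],[0,0,0],3],[[0,0,0],[0,0,0],4.2],[[0,0,0],[0,0,0],5],[[0,0,0],[0,0,0],5]]'; python3 w.py; python3 -m crank '[[[-3,0,0],[0,0,0],5],[[-5,0,0],[0,0,0],5],[[-4,1,3],[0,0,0],6],[[0,2,5],[0,0,0],6.5],[[0,2,5],[0,0,0],6.5]]';python3 -m crank '[[[0,2,5],[0,0,0],6.5],[[0,1.9,5],[0,0,0],6.5],[[0,0,2.2],[0,0,0],6.5],[[3,0,0],[0,0,0],6.5],[[0,0,0],[0,0,0],6.5]]'; python3 w.py 441.5 -69.5 3; python3 - <<'E'
from h import *
d=get_image("wrist");cv2.imwrite("pics/w7.png",d["pixels"][:,:,::-1])
for a,r,c in blobs(d,(7,170,100),(18,255,255),60,6000): print("watch",int(a),np.round(r[0]),wcast(d,r[0],20).round(1))
d=get_image("top");cv2.imwrite("pics/t7.png",d["pixels"][:,:,::-1])
E
```

```text
t: 22.68
ee_pos: [530.1, -321.9, 25.2]
orientation: [-1.209, 1.209, 1.209]
ft_force: [-0.0, -0.5, -0.3]
width: 49.7
t 22.68 tcp [ 530.1 -321.9   25.2] w 49.7 F [-0.  -0.5 -0.3] tilt 0.0deg jawyaw 90.00 q6 -2.14
t: 23.3
ee_pos: [479.8, -191.0, 146.0]
orientation: [-1.21, 1.209, 1.207]
ft_force: [0.1, -0.5, 0.4]
width: 64.9
t: 23.92
ee_pos: [439.8, -69.4, 114.2]
orientation: [-1.208, 1.211, 1.213]
ft_force: [-0.2, 0.5, -0.4]
width: 64.8
t 23.93 tcp [439.8 -69.4 114.2] w 64.8 F [-0.2  0.5 -0.4] tilt 0.2deg jawyaw 90.05 q6 -1.75
to go, tool cm: [11.12 -0.21 -0.02]
watch 1789 [319. 206.] [439.1 -67.6  20. ]
```

View pics/w7.png

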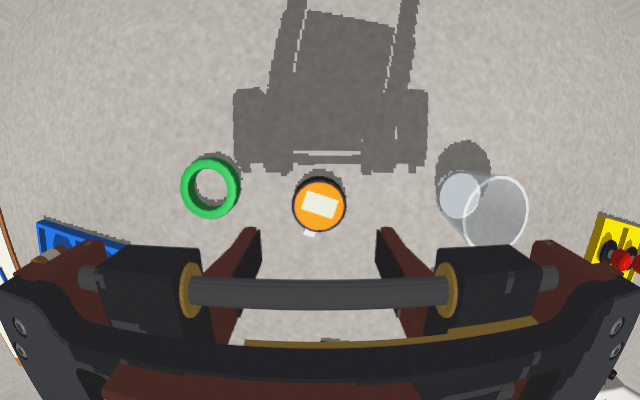

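View pics/t7.png

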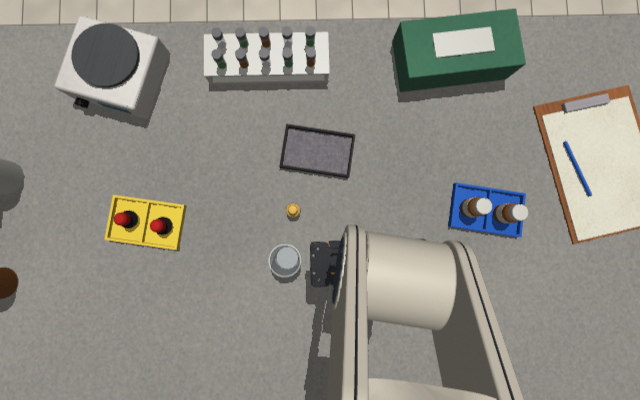

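Both bottles stand in the blue bays. The watch face at (319,206) is centred, with its push piece pointing down-left in this view. I'll descend.

```bash
python3 -m crank '[[[4,-0.1,0],[0,0,0],6.5],[[4,0,0],[0,0,0],6.5],[[2,0,0],[0,0,0],6.5],[[0,0,0],[0,0,0],6.5],[[0,0,0],[0,0,0],6.5]]'; python3 w.py 441.5 -69 4
```

```text
t: 24.65
ee_pos: [443.0, -70.3, 16.2]
orientation: [-1.21, 1.208, 1.208]
ft_force: [-0.3, 0.4, 0.7]
width: 65.1
t 24.65 tcp [443.  -70.3  16.2] w 65.1 F [-0.3  0.4  0.7] tilt 0.1deg jawyaw 89.98 q6 -1.75
to go, tool cm: [1.22 0.15 0.13]
```

```bash
python3 -m crank '[[[0.8,0.1,0.1],[0,0,0],6.5],[[0.3,0,0],[0,0,0],6.5],[[0,0,0],[0,0,0],6.5]]'; python3 w.py 441.5 -69 4;python3 -m crank '[[[0,0,0],[0,0,0],4],[[0,0,0],[0,0,0],4],[[0,0,0],[0,0,0],4],[[0,0,0],[0,0,0],4],[[0,0,0],[0,0,0],4]]'; python3 w.py
```

```text
t: 25.02
ee_pos: [441.1, -68.9, 4.2]
orientation: [-1.209, 1.209, 1.209]
ft_force: [0.3, 0.0, 1.0]
width: 65.3
t 25.02 tcp [441.1 -68.9   4.2] w 65.3 F [0.3 0.  1. ] tilt 0.0deg jawyaw 90.01 q6 -1.75
to go, tool cm: [ 0.02 -0.04 -0.01]
t: 25.65
ee_pos: [441.2, -69.0, 4.3]
orientation: [-1.209, 1.209, 1.209]
ft_force: [-0.4, 0.3, 1.6]
width: 46.9
t 25.65 tcp [441.2 -69.    4.3] w 46.9 F [-0.4  0.3  1.6] tilt 0.0deg jawyaw 90.00 q6 -1.75
```

```bash
python3 -m crank '[[[-2,0,0],[0,0,0],4],[[-4,0,0],[0,0,0],4],[[-4,-3,1],[0,0,0],4],[[0,-4,1.2],[0,0,0],4],[[0,-4,1.3],[0,0,0],4]]'; python3 -m crank '[[[0,-4,1],[0,0,0],4],[[0,-4,1],[0,0,0],4],[[0,-2.8,1],[0,0,0],4],[[0,0,0],[0,0,0],4]]'; python3 w.py 659 -3.5 9.5; python3 - <<'E'
from h import *
d=get_image("wrist");cv2.imwrite("pics/w8.png",d["pixels"][:,:,::-1])
d=get_image("scene");cv2.imwrite("pics/s8.png",cv2.resize(d["pixels"][80:330,180:500],None,fx=2.4,fy=2.4)[:,:,::-1])
E
```

```text
t: 26.28
ee_pos: [552.5, -33.7, 105.1]
orientation: [-1.21, 1.208, 1.208]
ft_force: [0.4, -0.6, -0.9]
width: 47.6
t: 26.78
ee_pos: [660.3, -3.4, 103.7]
orientation: [-1.21, 1.208, 1.21]
ft_force: [-0.2, -1.0, -0.9]
width: 47.2
t 26.77 tcp [660.3  -3.4 103.7] w 47.2 F [-0.2 -1.  -0.9] tilt 0.0deg jawyaw 90.06 q6 -1.59
to go, tool cm: [ 9.42  0.13 -0.01]
```

View pics/w8.png

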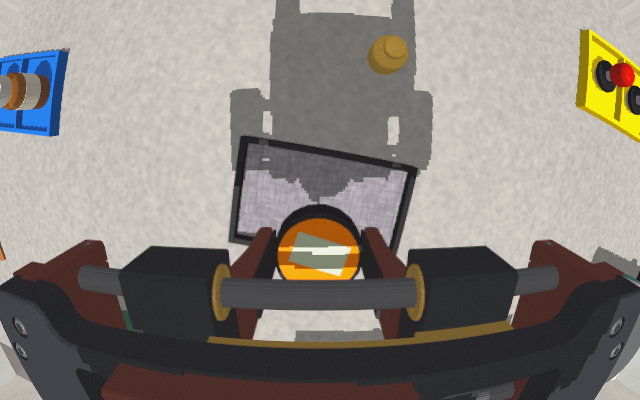

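View pics/s8.png

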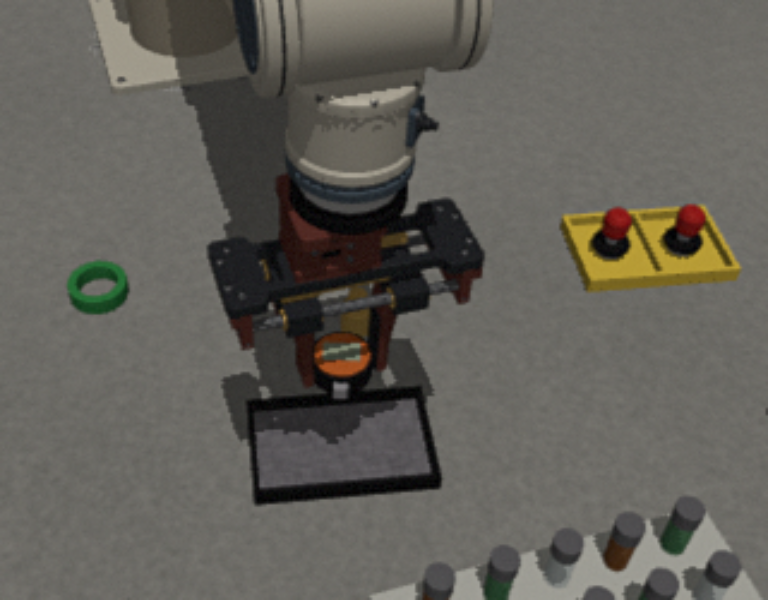

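The watch is held level with its face up over the black tray, whose corners are near (241,137), (417,168) and (230,242).

```bash
python3 -m crank '[[[4,0.1,0],[0,0,0],4],[[3,0,0],[0,0,0],4],[[1,0,0],[0,0,0],4],[[0,0,0],[0,0,0],4],[[0,0,0],[0,0,0],4]]'; python3 w.py 659 -3.5 9.5
```

```text
t: 27.5
ee_pos: [658.8, -4.1, 25.6]
orientation: [-1.21, 1.208, 1.208]
ft_force: [0.6, 0.0, -1.2]
width: 47.4
t 27.50 tcp [658.8  -4.1  25.6] w 47.4 F [ 0.6  0.  -1.2] tilt 0.1deg jawyaw 90.00 q6 -1.59
to go, tool cm: [ 1.61 -0.01  0.06]
```

```bash
python3 -m crank '[[[0.9,0,0],[0,0,0],4],[[0.5,0,0],[0,0,0],4],[[0,0,0],[0,0,0],4],[[0,0,0],[0,0,0],4]]'; python3 w.py 659 -3.5 9.5
```

```text
t: 28.0
ee_pos: [658.1, -3.9, 10.2]
orientation: [-1.209, 1.209, 1.209]
ft_force: [-0.8, -0.1, -1.4]
width: 47.4
t 28.00 tcp [658.1  -3.9  10.2] w 47.4 F [-0.8 -0.1 -1.4] tilt 0.0deg jawyaw 90.00 q6 -1.59
to go, tool cm: [ 0.07 -0.09  0.04]
```

```bash
python3 -m crank '[[[0.1,0,0],[0,0,0],4.6],[[0,0,0],[0,0,0],4.9],[[0,0,0],[0,0,0],5.8],[[0,0,0],[0,0,0],6],[[0,0,0],[0,0,0],6]]'; python3 w.py; python3 -m crank '[[[-3,0,0],[0,0,0],6],[[-5,0,0],[0,0,0],6],[[-5,0,0],[0,0,0],6],[[-4,5,0],[0,0,0],6],[[0,5,0],[0,0,0],6]]'; python3 -m crank '[[[-3,0,-5],[0,0,0],6],[[-3,0,-6],[0,0,0],6],[[0,0,-6],[0,0,0],6],[[0,0,-6],[0,0,0],6],[[0,0,0],[0,0,0],6]]'; python3 w.py;python3 - <<'E'
from h import *
d=get_image("top");cv2.imwrite("pics/t9.png",d["pixels"][:,:,::-1])
d=get_image("scene");cv2.imwrite("pics/s9.png",d["pixels"][:,:,::-1])
E
```

```text
t: 28.62
ee_pos: [658.1, -4.0, 9.2]
orientation: [-1.209, 1.209, 1.209]
ft_force: [0.2, -0.1, 0.2]
width: 59.5
t 28.62 tcp [658.1  -4.    9.2] w 59.5 F [ 0.2 -0.1  0.2] tilt 0.0deg jawyaw 90.00 q6 -1.59
t: 29.25
ee_pos: [560.5, -4.0, 181.6]
orientation: [-1.213, 1.204, 1.204]
ft_force: [0.1, -0.7, 0.2]
width: 60.1
t: 29.88
ee_pos: [559.0, -233.5, 236.4]
orientation: [-1.207, 1.212, 1.205]
ft_force: [-0.5, -0.3, 0.1]
width: 60.1
t 29.88 tcp [ 559.  -233.5  236.4] w 60.1 F [-0.5 -0.3  0.1] tilt 0.1deg jawyaw 89.73 q6 -1.98
```

View pics/t9.png

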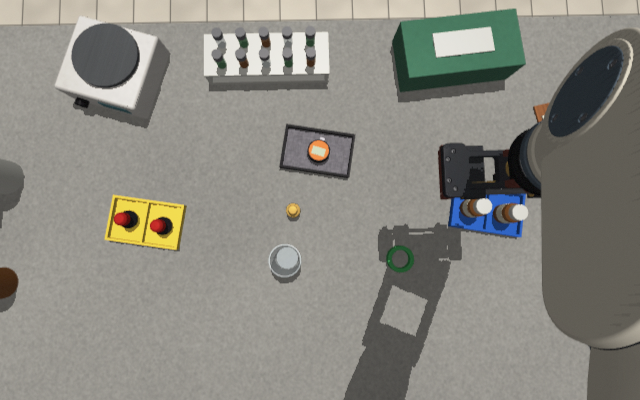

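View pics/s9.png

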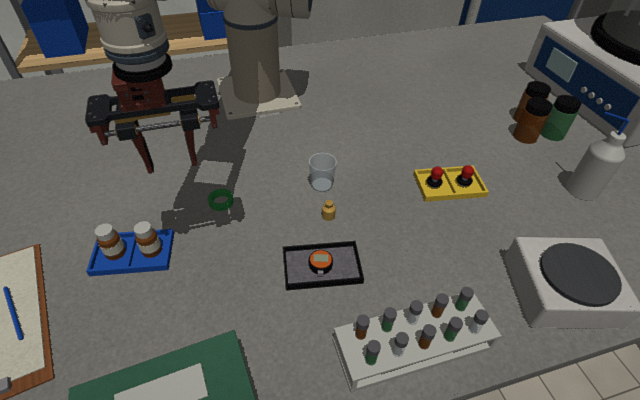

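All five items are in their trays and the beaker looks unmoved at (285,261) in the top view. I'll run a numeric check against the tray frames before handing in.

```bash
python3 - <<'E'
from h import *
T={"b":(np.array([524.3,-356.8]),-.176),"y":(np.array([518.8,359.]),-.19),"k":(np.array([659,-3.5]),-.18)}
for n in("top","scene"):
    d=get_image(n)
    for nm,lo,hi,z,t in(("red",(0,170,60),(6,255,255),47,"y"),("orange",(7,150,120),(20,255,255),25,"k"),("white",(0,0,165),(179,60,255),77,"b")):
        for a,r,c in blobs(d,lo,hi,25,700):
            P=cast(d,r[0],z)[:2];o,th=T[t]
            q=np.array([[np.cos(th),np.sin(th)],[-np.sin(th),np.cos(th)]])@(P-o)
            if abs(q[0])<60 and abs(q[1])<90: print(n,nm,np.round(r[0]),"tray-frame",q.round(1))
d=get_image("top")
g=cv2.absdiff(d["pixels"][235:290,260:310],cv2.imread("pics/top0.png")[235:290,260:310,::-1]);print("beaker patch max/mean diff",g.max(),g.mean())
E
```

```text
top red [122. 219.] tray-frame [-0.2 32.5]
top red [158. 225.] tray-frame [ -0.9 -39.6]
top orange [318. 150.] tray-frame [ 0.3 -1.7]
top white [520. 212.] tray-frame [ -1.9 -38.1]
top white [484. 206.] tray-frame [-0.1 35.1]
scene red [467. 172.] tray-frame [ 4.8 34.3]
scene red [437. 173.] tray-frame [  4.  -38.2]
scene orange [320. 258.] tray-frame [-0.5  0.8]
beaker patch max/mean diff 17 11.164727272727273
```

```bash
python3 - <<'E'
from workcell import *
print(close_job())
E
```

```text
the job is handed in; nothing more can be done
None
```

I handed the job in at about 30 s of the 131 s allowed. All five items are in their trays, with one bottle per blue bay, one plug per yellow bay, and the watch face up in the black tray.

**Position check:** in tray frames, from the top camera, everything is well inside its limits.

| Item | x (mm) | y (mm) |
|---|---|---|
| Bottles in the blue tray | -0.1 and -1.9 | +35 and -38 |
| Plugs in the yellow tray | -0.2 and -0.9 | +33 and -40 |
| Stopwatch in the black tray | +0.3 | -2 |

- **Second view:** the scene camera agreed to about 5 mm for the plugs and 3 mm for the watch. It did not pick out the bottle caps, so the bottles' positions rest on the top view. In the scene picture both bottles stand upright in the blue tray.
- **Uprightness:** I judged this by eye in the last pictures and did not measure tilt.
- **Beaker:** it shows no visible shift at (285,261) in the top view. Its image patch differed from the start by at most 17 grey levels, which looks like an overall brightness change.
- **Forces and clearance:** the highest wrist-force reading I saw was about 7 N. The arm was clear of everything when I handed in.

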